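# Set out the thread spools and epoxy bottles in reverse order

### The job

For the next rod, move the two thread spools and the two epoxy bottles from the wooden storage tray into the empty metal bench tray, one to a compartment, standing upright, in the reverse order: what stands next to the red end of the wooden tray goes farthest from the red end of the metal tray, and so on, until what stood farthest from the wooden tray's red end is next to the metal tray's red end. Let go of everything and leave it at rest.

Things in the scene. Friction and masses are not known exactly. Their poses are not given: they have to be found in the camera images.
- red_spool: Thread spool with dark red thread and black flanges, 33 mm across the flanges, 38 mm high, about 30 g, loose, standing upright. Round, so any yaw serves: grip across the flanges from above. Origin at the centre of its underside, z up.
- blue_spool: Thread spool with dark blue thread and white flanges, 33 mm across the flanges, 38 mm high, about 30 g, loose, standing upright. Round, so any yaw serves: grip across the flanges from above. Origin at the centre of its underside, z up.
- yellow_bottle: Small yellow bottle with an orange cap (epoxy resin), 29 mm across the body up to 64 mm height, cap 24 mm across, 74 mm high in all, about 45 g, loose, standing upright. Round, so any yaw serves: grip the body from above. Origin at the centre of its underside, z up.
- cyan_bottle: Small light blue bottle with a black cap (epoxy hardener), 29 mm across the body up to 64 mm height, cap 24 mm across, 74 mm high in all, about 45 g, loose, standing upright. Round, so any yaw serves: grip the body from above. Origin at the centre of its underside, z up.
- storage_tray: Brown wooden tray; the four things stand in a row in it at the start, one to a compartment; 268 x 70 mm (long side along y), fixed. Origin: middle of the underside. Four compartments, 62 x 62 mm inside, centres at x = 0, y = -0.099, -0.033, 0.033, 0.099 m; floor 6 mm, walls (4 mm thick) 14 mm above the bench. Red end block, 18 mm long and high, at the +y end (y = 0.133 to 0.151).
- bench_tray: Bare metal tray of the same form, empty at the start; 268 x 70 mm (long side along y), fixed. Origin: middle of the underside. Four compartments, 62 x 62 mm inside, centres at x = 0, y = -0.099, -0.033, 0.033, 0.099 m; floor 6 mm, walls (4 mm thick) 14 mm above the bench. Red end block, 18 mm long and high, at the +y end (y = 0.133 to 0.151).
- red_pad: Red round pad, 54 mm across and 3 mm thick, fixed in one compartment of the storage tray; at the start the red spool stands on its middle. Origin at the centre of its underside (on the tray floor). Which compartment has which pad varies.
- blue_pad: Blue round pad, 54 mm across and 3 mm thick, fixed in one compartment of the storage tray; at the start the blue spool stands on its middle. Origin at the centre of its underside (on the tray floor). Which compartment has which pad varies.
- yellow_pad: Yellow round pad, 54 mm across and 3 mm thick, fixed in one compartment of the storage tray; at the start the yellow bottle stands on its middle. Origin at the centre of its underside (on the tray floor). Which compartment has which pad varies.
- black_pad: Black round pad, 54 mm across and 3 mm thick, fixed in one compartment of the storage tray; at the start the light blue bottle stands on its middle. Origin at the centre of its underside (on the tray floor). Which compartment has which pad varies.
Not all that is in view belongs to the job. Leave any green or purple look-alike of the yellow_bottle alone.

How it is judged (in metres and radians):
At the end, for the whole second after the job is handed in: Each thing stands upright (0.12 rad) and at rest on the bench tray floor, released, within 18 mm (along x and y) of the centre of its compartment, in reverse order: if its pad is at y = c in the storage tray frame, it is at y = -c in the bench tray frame (x of red_spool in the frame of bench_tray between -0.018 and 0.018 m and z of red_spool in the frame of bench_tray between 0.002 and 0.01 m and angle between each of red_spool, blue_spool, yellow_bottle, cyan_bottle's own z axis and vertical below 0.12 rad and linear speed of each of red_spool, blue_spool, yellow_bottle, cyan_bottle below 0.02 m/s and angular speed of each of red_spool, blue_spool, yellow_bottle, cyan_bottle below 0.2 rad/s and ((y of red_pad in the frame of storage_tray between -0.119 and -0.079 m and y of red_spool in the frame of bench_tray between 0.081 and 0.117 m) or (y of red_pad in the frame of storage_tray between -0.053 and -0.013 m and y of red_spool in the frame of bench_tray between 0.015 and 0.051 m) or (y of red_pad in the frame of storage_tray between 0.013 and 0.053 m and y of red_spool in the frame of bench_tray between -0.051 and -0.015 m) or (y of red_pad in the frame of storage_tray between 0.079 and 0.119 m and y of red_spool in the frame of bench_tray between -0.117 and -0.081 m)) and x of blue_spool in the frame of bench_tray between -0.018 and 0.018 m and z of blue_spool in the frame of bench_tray between 0.002 and 0.01 m and ((y of blue_pad in the frame of storage_tray between -0.119 and -0.079 m and y of blue_spool in the frame of bench_tray between 0.081 and 0.117 m) or (y of blue_pad in the frame of storage_tray between -0.053 and -0.013 m and y of blue_spool in the frame of bench_tray between 0.015 and 0.051 m) or (y of blue_pad in the frame of storage_tray between 0.013 and 0.053 m and y of blue_spool in the frame of bench_tray between -0.051 and -0.015 m) or (y of blue_pad in the frame of storage_tray between 0.079 and 0.119 m and y of blue_spool in the frame of bench_tray between -0.117 and -0.081 m)) and x of yellow_bottle in the frame of bench_tray between -0.018 and 0.018 m and z of yellow_bottle in the frame of bench_tray between 0.002 and 0.01 m and ((y of yellow_pad in the frame of storage_tray between -0.119 and -0.079 m and y of yellow_bottle in the frame of bench_tray between 0.081 and 0.117 m) or (y of yellow_pad in the frame of storage_tray between -0.053 and -0.013 m and y of yellow_bottle in the frame of bench_tray between 0.015 and 0.051 m) or (y of yellow_pad in the frame of storage_tray between 0.013 and 0.053 m and y of yellow_bottle in the frame of bench_tray between -0.051 and -0.015 m) or (y of yellow_pad in the frame of storage_tray between 0.079 and 0.119 m and y of yellow_bottle in the frame of bench_tray between -0.117 and -0.081 m)) and x of cyan_bottle in the frame of bench_tray between -0.018 and 0.018 m and z of cyan_bottle in the frame of bench_tray between 0.002 and 0.01 m and ((y of black_pad in the frame of storage_tray between -0.119 and -0.079 m and y of cyan_bottle in the frame of bench_tray between 0.081 and 0.117 m) or (y of black_pad in the frame of storage_tray between -0.053 and -0.013 m and y of cyan_bottle in the frame of bench_tray between 0.015 and 0.051 m) or (y of black_pad in the frame of storage_tray between 0.013 and 0.053 m and y of cyan_bottle in the frame of bench_tray between -0.051 and -0.015 m) or (y of black_pad in the frame of storage_tray between 0.079 and 0.119 m and y of cyan_bottle in the frame of bench_tray between -0.117 and -0.081 m))); the robot touches nothing.
It also fails if it takes over 93 s, if anything falls off the work surface, if the arm or the gripper's body presses on something with over 40 N, if the wrist force passes 120 N, or if a joint passes its speed limit or range.

### The arm

A 6-joint arm with a two-finger parallel gripper is mounted at the origin on a cart in front of the work surface, level with it; the furniture and walls round the work are solid. World frame = base frame: x ahead of the robot, y to its left, z up, the work surface at z = 0. Lengths are in m, angles in degrees, forces in N, time in s.
With the tool pointing down it reaches from about 0.25 to 0.725 m from the base axis. Payload 9.7 kg.
Tool frame: the origin (TCP) lies on the mounting face of the last link; the fingertips stand 173 mm ahead of it and the grasp point (between the pads) lies 155 mm ahead of it; z points along the fingers, y is the line along which they close (so a half turn about z gives the same grasp; the last joint's range is limited). The gripper opens to 85 mm and grips with 20 to 120 N. Pads are 22 mm wide; open, the fingers measure 114 mm over their backs; the gripper's body (76 mm by 85 mm) begins 54 mm behind the grasp point. The pads swing forward as they close: fully open they stand 13 mm farther back than shut.
Start: joints at [73.969, 4.979, 10.078, 95.1, 0, 90], TCP at [0.152, 0.529, 0.405] pointing down, gripper open.
Joint ranges: [-179.16, 179.16], [-48.56, 103.87], [-65.8, 70.77], [-126.05, 130.52], [-82.76, 87.17], [-180, 180]. Speed limits (degrees/s): [127.2, 127.2, 147.25, 180, 180, 180].

### API

Orientations are given as [roll, pitch, yaw] about the fixed x, y, z axes, in that order (R = Rz(yaw) Ry(pitch) Rx(roll)).
In Python, from workcell import bot, camera, camera_model, outline_of, pinpoint gives the robot as it stands.
- The arm moves only by the tool move_arm, never from a script. Its arguments are lists of equal length, an entry for each row: "jaw": the closure, from 0 (fully open) to 1 (shut); "delta_pos": the shift along the world's x, y, z in m, a list of three; "yaw": the turn about the world's z in rad. In form: {"jaw": [jaw, ...], "delta_pos": [[dx, dy, dz], ...], "yaw": [yaw, ...]}. A call has 1 to 10 rows; each row shifts and turns the commanded pose from where the row before left it; what a row does not reach is not made up. A row lasts 1/12 s, in which the tool goes at most 41.7 mm and 7.16 degrees, less where a joint would pass 70% of its speed; a pose out of reach is approached as far as the arm can. A call with a gripper value outside its range is refused whole. The fingers move at their own pace and stop on an object; "force" is the grip in N (left out, the last holds). Time passes only in rows, so rows that do not move let the fingers close. It gives the time, the measured TCP pose, the force, the opening and the grip force at its end, in the units of the state.
- bot.get_obs(): the state, without advancing time (a new reading comes with each control period).
- camera(name): name is "scene" or "top" or "wrist"; returns the picture (384x512x3 uint8, red, green, blue); there is no depth.
- camera_model(name): a dict with "fx", "fy", "cx", "cy" (pixels), "R" (3x3) and "t" (3): a world point X has camera coordinates R X + t. Camera axes: x right, y down, z forward; pixel columns grow to the right and rows downward; lengths in m; the calibration is good to about 2 mm. The wrist camera is an equidistant fisheye: a pixel r from the principal point sees the ray r / f radians off the axis. A picture is of the moment at which its call begins: read the wrist's pose just before it. camera_model takes no time and is no camera call; for the wrist camera it gives the pose at the moment of the call.
- bot.job_done(): hands the job in; it is judged then, once.
Trained networks look in the newest picture that a camera, given by its name, has taken for a name from the list of things; names that differ only in an ending like _2 or _b are one class to them, and where a whole thing is asked for, a point or a joint stands for the part that bears it (a point fixed in the world has none). Each returns a list of dicts, best first, with "confidence" (0 to 1); they miss things now and then, are a little off and sometimes report something else, mostly with a low value. They report only what shows in the picture. A call takes as long as a camera call. They do not tell look-alikes from the thing itself.
- outline_of(camera, thing): "mask" (384x512 bool, what is visible of it) and "xy" ([column, row] in pixels, amid what is visible of it).
- pinpoint(camera, thing): "xy" ([column, row] in pixels: a listed point, or the origin of a listed thing).
The state is a dict: "time": time; "q": joint angles; "qd": joint speeds; "joint_efforts": joint torques, N m; "ee_pos": TCP position; "tcp_rot": TCP orientation; "wrist_force": force on the tool from outside, world axes, zero at the start; "torque": the same for the moment, N m; "opening": finger opening in m; "grasp_force": force on a finger pad.
Only numpy, scipy, OpenCV 4.12 (cv2) and the standard library are available. Lean on these libraries where they do the work, as an engineer would, in place of code of your own. Each camera call takes 0.05 s, during which the arm holds its last target. There are 200 camera calls.

## Working session

There is one attempt and no reset: what is moved stays moved. The work goes in short steps, Python scripts to look and compute and a tool call to move; the robot and the scene stay as the last step left them, time stands still between calls to the robot, and variables do not carry over. Pictures are saved under pics/ and viewed, at most 14 in all, crops included, and the job is handed in when it is done.

Besides the shell and the picture viewer there is one more tool, called after ">>>" by a JSON object that holds its "api" and its "payload". move_arm: Moves the arm, as the interface text tells. Its arguments: {"type":"object","properties":{"jaw":{"type":"array"},"delta_pos":{"type":"array"},"yaw":{"type":"array"},"force":{"type":"number"}},"required":["jaw","delta_pos","yaw"]}

```bash
mkdir -p pics; cat > h.py <<'E'
import numpy as np, cv2
from workcell import bot, camera, camera_model, outline_of, pinpoint
def back(cam, xy, z):
    m=camera_model(cam); R=np.array(m["R"]); t=np.array(m["t"])
    d=np.array([(xy[0]-m["cx"])/m["fx"],(xy[1]-m["cy"])/m["fy"],1.0])
    c=-R.T@t; d=R.T@d
    return c+d*(z-c[2])/d[2]
E
python3 - <<'E'
from h import *
for n in ("scene","top"):
    im=camera(n); cv2.imwrite(f"pics/{n}0.png",im[:,:,::-1])
    Z={'red_spool':.009,'blue_spool':.009,'yellow_bottle':.009,'cyan_bottle':.009,'storage_tray':0,'bench_tray':0,'red_pad':.006,'blue_pad':.006,'yellow_pad':.006,'black_pad':.006}
    for k,z in Z.items():
        for r in pinpoint(n,k)[:3]:
            print(n,k,np.round(r["xy"]),round(r["confidence"],2),np.round(back(n,r["xy"],z),3))
o=bot.get_obs(); print(o)
E
```

```text
scene red_spool [295. 212.] 0.59 [ 0.579 -0.073  0.009]
scene blue_spool [309. 247.] 0.8 [ 0.482 -0.15   0.009]
scene blue_spool [299. 220.] 0.64 [ 0.556 -0.094  0.009]
scene yellow_bottle [357. 272.] 0.88 [ 0.457 -0.279  0.009]
scene yellow_bottle [303. 230.] 0.51 [ 0.526 -0.116  0.009]
scene yellow_bottle [360. 254.] 0.51 [ 0.513 -0.27   0.009]
scene cyan_bottle [292. 195.] 0.62 [ 0.635 -0.039  0.009]
scene storage_tray [300. 220.] 0.68 [ 0.563 -0.093  0.   ]
scene storage_tray [311. 245.] 0.51 [ 0.496 -0.15   0.   ]
scene bench_tray [180. 188.] 0.56 [0.538 0.262 0.   ]
scene bench_tray [302. 229.] 0.5 [ 0.537 -0.11   0.   ]
scene red_pad [295. 214.] 0.58 [ 0.576 -0.074  0.006]
scene blue_pad [309. 249.] 0.58 [ 0.478 -0.151  0.006]
scene yellow_pad [305. 230.] 0.58 [ 0.531 -0.119  0.006]
scene black_pad [286. 198.] 0.5 [ 0.622 -0.028  0.006]
top red_spool [294. 188.] 0.55 [ 0.581 -0.065  0.009]
top blue_spool [325. 220.] 0.56 [ 0.487 -0.156  0.009]
top yellow_bottle [366. 229.] 0.52 [ 0.464 -0.271  0.009]
top yellow_bottle [359. 207.] 0.43 [ 0.526 -0.254  0.009]
top yellow_bottle [
[... 435 characters left out ...]
87.] 0.49 [ 0.584 -0.067  0.006]
{'time': 1.1, 'q': array([ 7.39671434e+01,  4.97897024e+00,  1.00785696e+01,  9.50983445e+01,
       -8.97652516e-04,  8.99981597e+01]), 'qd': array([-0.01716203, -0.01997811, -0.05737402, -0.03990684, -0.02196609,
       -0.05513935]), 'joint_efforts': array([ 6.42561608e-04, -5.20111084e+01,  4.64858508e+01,  1.71196378e-03,
       -5.81464724e-05,  2.25986798e-05]), 'ee_pos': array([0.15190641, 0.52861   , 0.40468666]), 'tcp_rot': array([1.79998745e+02, 8.97692818e-04, 1.63968984e+02]), 'wrist_force': array([ 0.15410422,  0.79505799, -0.11898744]), 'torque': array([-0.04470927, -0.01637296, -0.00011731]), 'grasp_force': 0.0, 'opening': 0.08532200075799228}
```

View pics/top0.png

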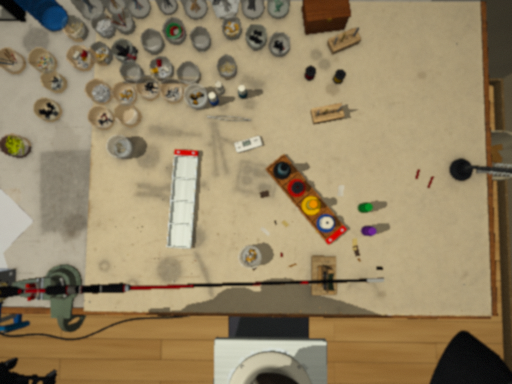

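View pics/scene0.png

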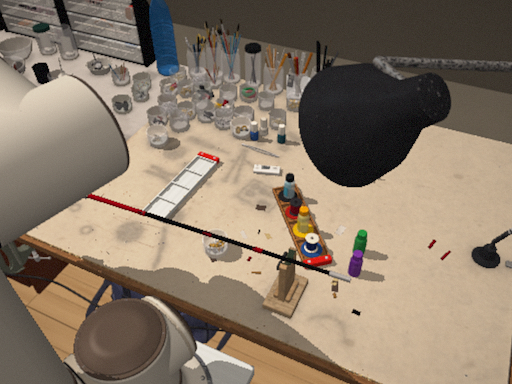

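The top picture shows the metal tray with its red end at (186,152), the far end. The wooden tray's red end is at (337,235), and from there the order is blue, yellow, red, cyan. Green and purple decoys stand at (366,207) and (369,230). A rod runs across at row ~285. Next I measure the trays and the rod's height.

```bash
cat >> h.py <<'E'
def tri(a,b):
    A=[];B=[]
    for n,xy in (("top",a),("scene",b)):
        m=camera_model(n);R=np.array(m["R"]);t=np.array(m["t"])
        for i,(f,c) in enumerate(((m["fx"],m["cx"]),(m["fy"],m["cy"]))):
            k=(xy[i]-c)/f; A.append(R[i]-k*R[2]); B.append(k*t[2]-t[i])
    return np.linalg.lstsq(np.array(A),np.array(B),rcond=None)[0]
def rect(cam,mask,z):
    p=np.argwhere(mask)[:,::-1]
    w=np.array([back(cam,q,z)[:2] for q in p],np.float32)*1000
    return cv2.minAreaRect(w), w
E
python3 - <<'E'
from h import *
print("rod tip",tri((382,278),(350,277)))
m=camera_model("top");print({k:np.round(v,3) for k,v in m.items()}); 
m=camera_model("wrist");print({k:np.round(v,3) for k,v in m.items()}, bot.get_obs()["ee_pos"])
im=camera("top"); camera("scene")
for k in ("storage_tray","bench_tray"):
    for c in ("top",):
        o=outline_of(c,k)[0]; r,_=rect(c,o["mask"],.014); print(k,c,o["confidence"],o["mask"].sum(),np.round(r[0],1),np.round(r[1],1),round(r[2],1))
        print(np.round(cv2.boxPoints(r)))
# red blocks
h=cv2.cvtColor(im,cv2.COLOR_RGB2HSV); red=((h[...,0]<6)|(h[...,0]>174))&(h[...,1]>180)&(h[...,2]>120)
n,l,s,c=cv2.connectedComponentsWithStats(red.astype(np.uint8))
for i in range(1,n):
    if s[i,4]>40: print(s[i],np.round(c[i],1),np.round(back("top",c[i],.016),3))
# bench tray by brightness: white
print(im[200,185],im[200,176],im[200,150])
for k,zt in (("red_spool",.047),("blue_spool",.047),("yellow_bottle",.083),("cyan_bottle",.083)):
    for r in outline_of("scene",k)[:3]:
        print(k,np.round(r["xy"]),round(r["confidence"],2),np.round(back("scene",r["xy"],.009+(.019 if 'spool' in k else .037)),3))
v=cv2.resize(im[130:260,150:360],(800,495),interpolation=cv2.INTER_CUBIC);cv2.imwrite("pics/topcrop.png",v[:,:,::-1])
E
```

```text
rod tip [ 0.34185031 -0.28091708  0.13149973]
{'fx': np.float64(396.336), 'fy': np.float64(396.336), 'cx': np.float64(261.784), 'cy': np.float64(191.732), 'R': array([[ 0.009, -1.   , -0.01 ],
       [-0.997, -0.008, -0.081],
       [ 0.081,  0.011, -0.997]]), 't': array([0.023, 0.567, 1.111])}
{'fx': np.float64(297.319), 'fy': np.float64(297.319), 'cx': np.float64(260.936), 'cy': np.float64(191.065), 'R': array([[ 0.276,  0.961, -0.001],
       [ 0.913, -0.262,  0.313],
       [ 0.301, -0.087, -0.95 ]]), 't': array([-0.549, -0.042,  0.381])} [0.15190641 0.52861    0.40468666]
storage_tray top 0.79 1135 [549.  -96.8] [284.3  69.8] 40.2
[[ 418. -162.]
 [ 463. -215.]
 [ 680.  -32.]
 [ 635.   22.]]
bench_tray top 0.89 2464 [548.6 256.2] [ 74.6 285.2] 86.8
[[404. 227.]
 [689. 211.]
 [693. 286.]
 [408. 301.]]
[180 150  12   5  58] [185.5 152. ] [0.682 0.251 0.016]
[288 179  16  18  93] [293.3 188.7] [ 0.577 -0.063  0.016]
[326 226  21  18 108] [335.9 234.5] [ 0.447 -0.184  0.016]
[156 285  28   3  53] [169.6 286.3] [0.297 0.286 0.016]
[186 187 172] [201 203 187] [192 174 137]
red_spool [295. 204.] 0.5 [ 0.587 -0.068  0.028]
blue_spool [311. 243.] 0.79 [ 0.479 -0.155  0.028]
yellow_bottle [357. 265.] 0.79 [ 0.448 -0.278  0.046]
yellow_bottle [364. 243.] 0.7 [ 0.518 -0.273  0.046]
yellow_bottle [304. 220.] 0.6 [ 0.528 -0.116  0.046]
cyan_bottle [290. 184.] 0.52 [ 0.635 -0.033  0.046]
```

View pics/topcrop.png

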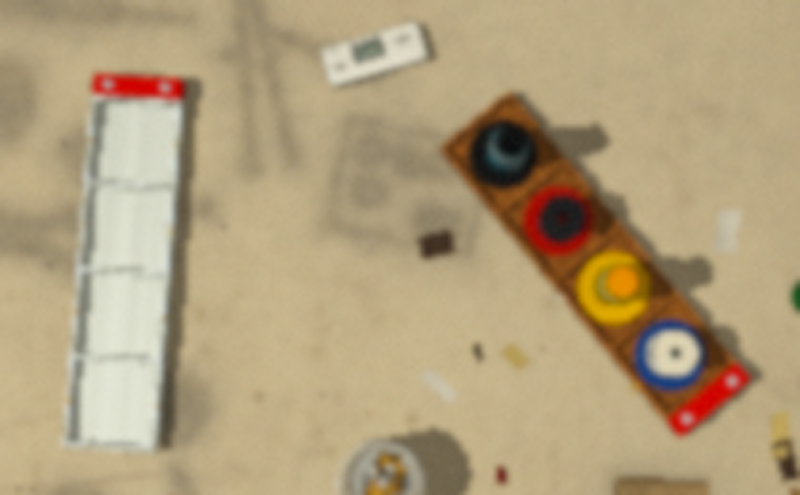

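The wooden tray's origin is about (0.556,-0.091), with its +y axis at 220°. The metal tray's origin is about (0.540,0.257), with +y at -3°. The rod is about 0.13 m high, so I'll cross above it, going to the blue spool first.

>>> {"api": "move_arm", "payload": {"jaw": [0, 0, 0, 0, 0, 0, 0, 0, 0, 0], "delta_pos": [[0.0164, -0.0342, 0], [0.0164, -0.0342, 0], [0.0164, -0.0342, 0], [0.0164, -0.0342, 0], [0.0164, -0.0342, 0], [0.0164, -0.0342, 0], [0.0164, -0.0342, 0], [0.0164, -0.0342, 0], [0.0164, -0.0342, 0], [0.0164, -0.0342, 0]], "yaw": [-0.108, -0.108, -0.108, -0.108, -0.108, -0.108, -0.108, -0.108, -0.108, -0.108], "force": 30}}

```text
time: 2.33
ee_pos: [0.316, 0.1848, 0.405]
tcp_rot: [179.9, -0.0, 101.8]
wrist_force: [0.9, 0.5, -0.0]
opening: 0.0855
grasp_force: 0.0
```

>>> {"api": "move_arm", "payload": {"jaw": [0, 0, 0, 0, 0, 0, 0, 0, 0, 0], "delta_pos": [[0.0164, -0.0342, 0], [0.0164, -0.0342, 0], [0.0164, -0.0342, 0], [0.0164, -0.0342, 0], [0.0164, -0.0342, 0], [0.0164, -0.0342, 0], [0.0164, -0.0342, 0], [0.0164, -0.0342, 0], [0.0164, -0.0342, 0], [0.0164, -0.0342, 0]], "yaw": [-0.108, -0.108, -0.108, -0.108, -0.108, -0.108, -0.108, -0.108, -0.108, -0.108]}}

```text
time: 3.17
ee_pos: [0.4802, -0.1575, 0.4048]
tcp_rot: [180.0, -0.0, 39.9]
wrist_force: [0.4, 0.9, 0.4]
opening: 0.0854
grasp_force: 0.0
```

```bash
cat >> h.py <<'E'
def wback(xy,z):
    m=camera_model("wrist");R=np.array(m["R"]);t=np.array(m["t"])
    v=np.array([xy[0]-m["cx"],xy[1]-m["cy"]]);r=np.linalg.norm(v);th=r/m["fx"]
    d=R.T@np.array([*(v/max(r,1e-9)*np.sin(th)),np.cos(th)]);c=-R.T@t
    return c+d*(z-c[2])/d[2]
E
python3 - <<'E'
from h import *
im=camera("wrist");cv2.imwrite("pics/w1.png",im[:,:,::-1])
for k,z in {'red_spool':.028,'blue_spool':.028,'yellow_bottle':.046,'cyan_bottle':.046}.items():
    for r in pinpoint("wrist",k)[:3]: print(k,'pin',np.round(r["xy"]),round(r["confidence"],2),np.round(wback(r["xy"],.009),3))
for k in ('red_pad','blue_pad','yellow_pad','black_pad','storage_tray','bench_tray'):
    for r in pinpoint("wrist",k)[:2]: print(k,'pin',np.round(r["xy"]),round(r["confidence"],2),np.round(wback(r["xy"],0 if 'tray' in k else .006),3))
E
```

```text
red_spool pin [258.  54.] 0.75 [ 0.581 -0.073  0.009]
red_spool pin [264.   0.] 0.42 [ 0.639 -0.034  0.009]
blue_spool pin [263. 157.] 0.84 [ 0.485 -0.157  0.009]
yellow_bottle pin [261. 103.] 0.92 [ 0.535 -0.111  0.009]
yellow_bottle pin [342. 184.] 0.78 [ 0.526 -0.258  0.009]
yellow_bottle pin [315. 222.] 0.58 [ 0.463 -0.267  0.009]
cyan_bottle pin [262.   4.] 0.62 [ 0.631 -0.031  0.009]
cyan_bottle pin [259. 156.] 0.59 [ 0.482 -0.151  0.009]
red_pad pin [262.  53.] 0.72 [ 0.583 -0.07   0.006]
blue_pad pin [258. 160.] 0.95 [ 0.478 -0.153  0.006]
blue_pad pin [261.  53.] 0.42 [ 0.583 -0.068  0.006]
yellow_pad pin [261. 106.] 0.68 [ 0.533 -0.111  0.006]
black_pad pin [262.   0.] 0.58 [ 0.636 -0.024  0.006]
black_pad pin [262. 106.] 0.5 [ 0.533 -0.112  0.006]
storage_tray pin [260.  82.] 0.79 [ 0.555 -0.091  0.   ]
bench_tray pin [262.   0.] 0.67 [ 0.638 -0.023  0.   ]
```

View pics/w1.png

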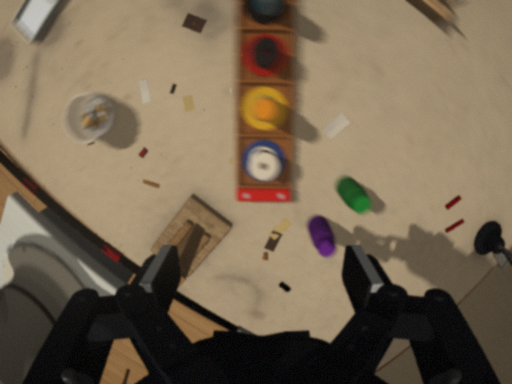

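The wrist view agrees with the calibration. The row is blue (263,160), yellow (263,107), red (262,54), cyan (265,5), running up from the red block at (264,195). Now I descend on the blue spool.

>>> {"api": "move_arm", "payload": {"jaw": [0, 0, 0, 0, 0, 0, 0, 0, 0], "delta_pos": [[0.002, 0.002, -0.03], [0, 0, -0.035], [0, 0, -0.035], [0, 0, -0.035], [0, 0, -0.03], [0, 0, -0.025], [0, 0, -0.015], [0, 0, -0.009], [0, 0, 0]], "yaw": [0, 0, 0, 0, 0, 0, 0, 0, 0]}}

```text
time: 4.47
ee_pos: [0.4813, -0.1528, 0.1891]
tcp_rot: [-179.9, 0.1, 40.3]
wrist_force: [0.0, -0.5, 0.8]
opening: 0.0852
grasp_force: 0.0
```

>>> {"api": "move_arm", "payload": {"jaw": [1, 1, 1, 1, 1, 1, 1, 1], "delta_pos": [[0, 0, 0], [0, 0, 0], [0, 0, 0], [0, 0, 0], [0, 0, 0], [0, 0, 0], [0, 0, 0], [0, 0, 0]], "yaw": [0, 0, 0, 0, 0, 0, 0, 0], "force": 30}}

```text
time: 5.13
ee_pos: [0.4822, -0.1535, 0.1918]
tcp_rot: [179.9, -0.0, 40.2]
wrist_force: [-1.6, 0.4, 6.1]
opening: 0.0315
grasp_force: 29.7
```

>>> {"api": "move_arm", "payload": {"jaw": [1, 1, 1, 1, 1, 1, 1, 1, 1, 1], "delta_pos": [[0, 0, 0.015], [0, 0, 0.035], [0, 0, 0.035], [0, 0, 0.035], [-0.002, 0.015, 0], [-0.003, 0.03, 0], [-0.004, 0.035, 0], [-0.004, 0.038, 0], [-0.004, 0.038, 0], [-0.004, 0.038, 0]], "yaw": [0, 0, 0, 0, -0.05, -0.063, -0.063, -0.063, -0.063, -0.063]}}

```text
time: 5.97
ee_pos: [0.4603, 0.0421, 0.311]
tcp_rot: [180.0, -0.0, 19.1]
wrist_force: [0.4, -0.2, -0.8]
opening: 0.0315
grasp_force: 30.0
```

>>> {"api": "move_arm", "payload": {"jaw": [1, 1, 1, 1, 1, 1, 1], "delta_pos": [[-0.004, 0.038, 0], [-0.004, 0.038, 0], [-0.004, 0.038, 0], [-0.004, 0.038, 0], [-0.004, 0.038, 0], [-0.003, 0.03, 0], [0, 0, 0]], "yaw": [-0.063, -0.063, -0.063, -0.063, -0.063, -0.063, -0.014]}}

```text
time: 6.55
ee_pos: [0.4737, 0.0863, 0.3096]
tcp_rot: [-173.2, 0.1, 8.8]
wrist_force: [-0.8, -0.7, 0.1]
opening: 0.0313
grasp_force: 30.0
```

```bash
python3 - <<'E'
from h import *
im=camera("wrist");cv2.imwrite("pics/w2.png",im[:,:,::-1]); print(bot.get_obs()["ee_pos"],bot.get_obs()["opening"])
for r in pinpoint("wrist","bench_tray")[:2]: print(np.round(r["xy"]),round(r["confidence"],2),np.round(wback(r["xy"],0),3))
o=outline_of("wrist","bench_tray")[0]
p=np.argwhere(o["mask"])[:,::-1]; w=np.array([wback(q,.014)[:2] for q in p],np.float32)*1000
r=cv2.minAreaRect(w);print(r,cv2.boxPoints(r))
E
```

```text
[0.4735884  0.08574521 0.30953532] 0.031450273011014315
[143.  86.] 0.94 [0.543 0.255 0.   ]
[446.  43.] 0.49 [ 0.64  -0.036  0.   ]Traceback (most recent call last):
  File "<stdin>", line 5, in <module>
  File "h.py", line 20, in wback
    m=camera_model("wrist");R=np.array(m["R"]);t=np.array(m["t"])
ValueError: time passes only in moves, steps and waits
```

View pics/w2.png

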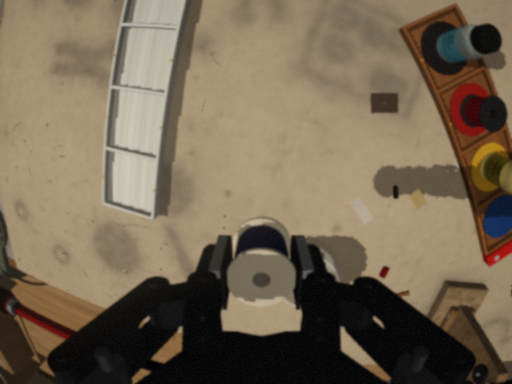

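The second leg stopped short: the tool is at y=0.086 and tilted 7°, with the spool still held. I'll check the joints.

```bash
python3 - <<'E'
from h import *
o=bot.get_obs()
for k,v in o.items(): print(k,np.round(v,3))
im=camera("scene");cv2.imwrite("pics/s2.png",im[:,:,::-1])
E
```

```text
time 6.7
q [  8.78   -5.224 -10.705  84.68    6.705 179.943]
qd [ 0.564 -0.209 -0.167 -0.025  0.04   0.084]
joint_efforts [-3.4300e-01 -4.1148e+01  4.7200e+01 -1.0000e-03  4.0500e-01  0.0000e+00]
ee_pos [0.473 0.086 0.31 ]
tcp_rot [-1.73295e+02  1.54000e-01  8.83700e+00]
wrist_force [ 0.045  0.892 -0.544]
torque [-0.085 -0.035 -0.025]
grasp_force 30.015
opening 0.032
```

View pics/s2.png

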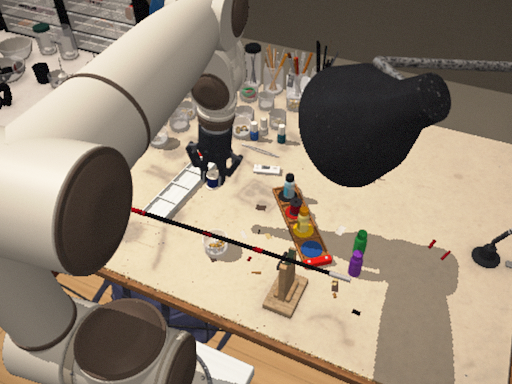

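Joint 6 ran into its +180° limit, since q6 = q1 − yaw + 180. At the bench I need yaw ≥ 35°. For the blue spool I'll use yaw 87°, with the fingers along the still empty tray, and for the others 177°. I turn back and check the tilt first.

>>> {"api": "move_arm", "payload": {"jaw": [1, 1, 1, 1, 1], "delta_pos": [[0, 0, 0], [0, 0, 0], [0, 0, 0], [0, 0, 0], [0, 0, 0]], "yaw": [0.1, 0.12, 0.12, 0.12, 0]}}

```text
time: 7.17
ee_pos: [0.4732, 0.087, 0.3096]
tcp_rot: [-173.3, 0.2, 35.6]
wrist_force: [-0.3, -0.5, 0.4]
opening: 0.0316
grasp_force: 30.0
```

The tilt stayed in the command. At the opposite joint 6 limit the same effect should cancel it, so I spin that way.

>>> {"api": "move_arm", "payload": {"jaw": [1, 1, 1, 1, 1, 1, 1, 1, 1, 1], "delta_pos": [[0, 0, 0], [0, 0, 0], [0, 0, 0], [0, 0, 0], [0, 0, 0], [0, 0, 0], [0, 0, 0], [0, 0, 0], [0, 0, 0], [0, 0, 0]], "yaw": [0.12, 0.12, 0.12, 0.12, 0.12, 0.12, 0.12, 0.12, 0.12, 0.12]}}

```text
time: 8.0
ee_pos: [0.4733, 0.087, 0.3097]
tcp_rot: [-173.3, 0.2, 104.1]
wrist_force: [0.1, 0.0, -0.6]
opening: 0.0319
grasp_force: 30.0
```

>>> {"api": "move_arm", "payload": {"jaw": [1, 1, 1, 1, 1, 1, 1, 1, 1, 1], "delta_pos": [[0, 0, 0], [0, 0, 0], [0, 0, 0], [0, 0, 0], [0, 0, 0], [0, 0, 0], [0, 0, 0], [0, 0, 0], [0, 0, 0], [0, 0, 0]], "yaw": [0.12, 0.12, 0.12, 0.12, 0.12, 0.12, 0.12, 0.12, 0.12, 0.12]}}

```text
time: 8.83
ee_pos: [0.4732, 0.087, 0.3097]
tcp_rot: [-173.3, 0.2, 172.9]
wrist_force: [-0.1, -0.2, -0.3]
opening: 0.0318
grasp_force: 30.0
```

>>> {"api": "move_arm", "payload": {"jaw": [1, 1, 1, 1, 1, 1, 1, 1, 1, 1], "delta_pos": [[0, 0, 0], [0, 0, 0], [0, 0, 0], [0, 0, 0], [0, 0, 0], [0, 0, 0], [0, 0, 0], [0, 0, 0], [0, 0, 0], [0, 0, 0]], "yaw": [0.12, 0.12, 0.12, 0.12, 0.12, 0.12, 0.12, 0.12, 0.12, 0.12]}}

```text
time: 9.67
ee_pos: [0.4732, 0.087, 0.3098]
tcp_rot: [-173.2, 0.2, -118.4]
wrist_force: [-0.0, 0.2, -0.7]
opening: 0.0317
grasp_force: 30.0
```

>>> {"api": "move_arm", "payload": {"jaw": [1, 1, 1, 1, 1, 1, 1, 1, 1, 1], "delta_pos": [[0, 0, 0], [0, 0, 0], [0, 0, 0], [0, 0, 0], [0, 0, 0], [0, 0, 0], [0, 0, 0], [0, 0, 0], [0, 0, 0], [0, 0, 0]], "yaw": [0.12, 0.12, 0.12, 0.12, 0.12, 0.12, 0.12, 0.12, 0.12, 0.12]}}

```text
time: 10.5
ee_pos: [0.4731, 0.0869, 0.3098]
tcp_rot: [-173.2, 0.1, -49.6]
wrist_force: [-0.9, -0.2, -0.9]
opening: 0.032
grasp_force: 30.0
```

```bash
python3 - <<'E'
from h import *
o=bot.get_obs(); print(o["q"],o["tcp_rot"],o["ee_pos"])
E
```

```text
[   9.57830551   -8.84437621  -14.03121668   79.05433669    3.5930547
 -120.59121734] [-1.73217058e+02  1.49559619e-01 -4.96408330e+01] [0.47313426 0.08693321 0.30976527]
```

>>> {"api": "move_arm", "payload": {"jaw": [1, 1, 1, 1, 1, 1, 1, 1, 1, 1], "delta_pos": [[0, 0, 0], [0, 0, 0], [0, 0, 0], [0, 0, 0], [0, 0, 0], [0, 0, 0], [0, 0, 0], [0, 0, 0], [0, 0, 0], [0, 0, 0]], "yaw": [0.12, 0.12, 0.12, 0.12, 0.12, 0.12, 0.12, 0.12, 0.12, 0.12]}}

```text
time: 11.33
ee_pos: [0.4603, 0.1359, 0.3101]
tcp_rot: [-175.3, 0.2, 15.0]
wrist_force: [1.0, 0.4, -0.1]
opening: 0.0315
grasp_force: 30.0
```

```bash
python3 - <<'E'
from h import *
o=bot.get_obs(); print(o["q"],o["tcp_rot"],o["ee_pos"])
E
```

```text
[  15.35880972   -5.36853728  -10.74386518   84.79433509    4.69226572
 -179.66422148] [-175.30880546    0.19712795   15.02415461] [0.46028353 0.13589471 0.31007265]
```

>>> {"api": "move_arm", "payload": {"jaw": [1, 1, 1], "delta_pos": [[0, 0, 0], [0, 0, 0], [0, 0, 0]], "yaw": [0.12, 0.12, 0]}}

```text
time: 11.58
ee_pos: [0.4306, 0.2054, 0.3107]
tcp_rot: [-177.9, 0.2, 24.7]
wrist_force: [-0.5, 0.3, 0.7]
opening: 0.0319
grasp_force: 30.0
```

>>> {"api": "move_arm", "payload": {"jaw": [1, 1, 1], "delta_pos": [[0, 0, 0], [0, 0, 0], [0, 0, 0]], "yaw": [0.12, 0.05, 0]}}

```text
time: 11.83
ee_pos: [0.4069, 0.2461, 0.3108]
tcp_rot: [-179.8, 0.2, 30.8]
wrist_force: [0.2, 0.1, 0.4]
opening: 0.0316
grasp_force: 30.1
```

```bash
python3 - <<'E'
from h import *
o=bot.get_obs(); print(o["q"],o["tcp_rot"],o["ee_pos"])
E
```

```text
[  31.12002246   -5.92440957  -11.13550368   85.01649442    0.19154423
 -179.71618222] [-179.80958549    0.22853456   30.83620401] [0.406925   0.24610265 0.31078943]
```

>>> {"api": "move_arm", "payload": {"jaw": [1, 1, 1, 1, 1, 1, 1], "delta_pos": [[0.006, 0.003, 0], [0.006, 0.003, 0], [0.006, 0.003, 0], [0.006, 0.003, 0], [0.006, 0.002, 0], [0.005, 0.002, 0], [0, 0, 0]], "yaw": [-0.1, -0.1, -0.1, -0.1, -0.1, -0.093, 0]}}

```text
time: 12.42
ee_pos: [0.444, 0.2599, 0.3106]
tcp_rot: [-179.8, 0.2, -3.7]
wrist_force: [0.2, -0.0, 0.3]
opening: 0.0316
grasp_force: 30.1
```

```bash
python3 - <<'E'
from h import *
im=camera("wrist");cv2.imwrite("pics/w3.png",im[:,:,::-1]); o=bot.get_obs(); print(o["ee_pos"],o["tcp_rot"],o["q"])
print([(r["confidence"],wback(r["xy"],0)) for r in pinpoint("wrist","bench_tray")[:1]])
E
```

```text
[0.44358383 0.25981845 0.31054449] [-179.81068671    0.26346255   -3.2913227 ] [  30.2927269    -0.72144519   -6.20307437   84.63313439    0.3034489
 -146.41581905]
[(0.66, array([0.54151276, 0.256254  , 0.        ]))]
```

View pics/w3.png

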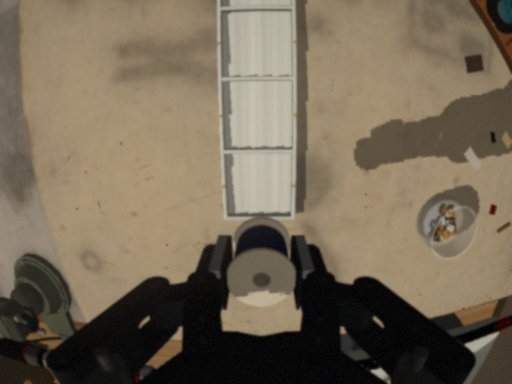

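```bash
python3 - <<'E'
from h import *
for p in ((226,217),(295,217),(259,151),(259,78),(258,10)): print(np.round(wback(p,.014),4))
E
```

```text
[0.4097 0.2958 0.014 ]
[0.406  0.2282 0.014 ]
[0.4731 0.2597 0.014 ]
[0.539 0.256 0.014]
[0.602  0.2534 0.014 ]
```

The metal tray is confirmed with its origin at (0.540,0.257), and its near compartment is right below at rows 151–217. Lowering the blue spool.

>>> {"api": "move_arm", "payload": {"jaw": [1, 1, 1, 1, 1, 1, 1, 1], "delta_pos": [[-0.0025, 0.002, -0.02], [0, 0, -0.03], [0, 0, -0.03], [0, 0, -0.02], [0, 0, -0.012], [0, 0, -0.006], [0, 0, -0.004], [0, 0, 0]], "yaw": [0, 0, 0, 0, 0, 0, 0, 0]}}

```text
time: 13.18
ee_pos: [0.4408, 0.2624, 0.1895]
tcp_rot: [-179.8, 0.2, -3.1]
wrist_force: [0.1, 0.2, 0.1]
opening: 0.0319
grasp_force: 30.1
```

>>> {"api": "move_arm", "payload": {"jaw": [0.5, 0, 0, 0, 0, 0, 0], "delta_pos": [[0, 0, 0], [0, 0, 0], [0, 0, 0], [0, 0, 0], [0, 0, 0], [0, 0, 0], [0, 0, 0]], "yaw": [0, 0, 0, 0, 0, 0, 0]}}

```text
time: 13.77
ee_pos: [0.4406, 0.2624, 0.1887]
tcp_rot: [-179.8, 0.3, -3.2]
wrist_force: [-0.4, -0.1, -0.4]
opening: 0.0853
grasp_force: 0.0
```

>>> {"api": "move_arm", "payload": {"jaw": [0, 0, 0, 0, 0, 0, 0, 0, 0, 0], "delta_pos": [[0, 0, 0.02], [0, 0, 0.04], [0, 0, 0.04], [0.0046, -0.0187, 0.04], [0.0046, -0.0187, 0], [0.0046, -0.0187, 0], [0.0046, -0.0187, 0], [0.0046, -0.0187, 0], [0.0046, -0.0187, 0], [0.0046, -0.0187, 0]], "yaw": [0, 0, 0, -0.119, -0.119, -0.119, -0.119, -0.119, -0.119, -0.119]}}

```text
time: 14.6
ee_pos: [0.4726, 0.1317, 0.3263]
tcp_rot: [-179.8, 0.3, -51.2]
wrist_force: [-0.5, 0.2, -0.3]
opening: 0.0855
grasp_force: 0.0
```

>>> {"api": "move_arm", "payload": {"jaw": [0, 0, 0, 0, 0, 0, 0, 0, 0, 0], "delta_pos": [[0.0046, -0.0187, 0], [0.0046, -0.0187, 0], [0.0046, -0.0187, 0], [0.0046, -0.0187, 0], [0.0046, -0.0187, 0], [0.0046, -0.0187, 0], [0.0046, -0.0187, 0], [0.0046, -0.0187, 0], [0.0046, -0.0187, 0], [0.0046, -0.0187, 0]], "yaw": [-0.119, -0.119, -0.119, -0.119, -0.119, -0.119, -0.119, -0.119, -0.119, -0.119]}}

```text
time: 15.43
ee_pos: [0.5187, -0.0554, 0.3262]
tcp_rot: [-179.8, 0.3, -119.4]
wrist_force: [0.3, 0.1, 0.9]
opening: 0.0853
grasp_force: 0.0
```

>>> {"api": "move_arm", "payload": {"jaw": [0, 0, 0, 0], "delta_pos": [[0.0046, -0.0187, 0], [0.0046, -0.0187, 0], [0.0046, -0.0187, 0], [0, 0, 0]], "yaw": [-0.119, -0.119, -0.119, 0]}}

```text
time: 15.77
ee_pos: [0.5328, -0.1129, 0.3259]
tcp_rot: [-179.8, 0.2, -140.0]
wrist_force: [1.2, 0.3, -0.2]
opening: 0.0852
grasp_force: 0.0
```

>>> {"api": "move_arm", "payload": {"jaw": [0, 0, 0, 0, 0, 0], "delta_pos": [[-0.001, 0.001, -0.03], [0, 0, -0.035], [0, 0, -0.03], [0, 0, -0.016], [0, 0, -0.008], [0, 0, 0]], "yaw": [0, 0, 0, 0, 0, 0]}}

```text
time: 16.27
ee_pos: [0.5307, -0.109, 0.2055]
tcp_rot: [-179.9, 0.2, -139.4]
wrist_force: [-0.3, 0.5, 0.6]
opening: 0.0853
grasp_force: 0.0
```

>>> {"api": "move_arm", "payload": {"jaw": [1, 1, 1, 1, 1, 1, 1, 1], "delta_pos": [[0, 0, 0], [0, 0, 0], [0, 0, 0], [0, 0, 0], [0, 0, 0], [0, 0, 0], [0, 0, 0], [0, 0, 0]], "yaw": [0, 0, 0, 0, 0, 0, 0, 0], "force": 30}}

```text
time: 16.93
ee_pos: [0.5316, -0.1095, 0.2082]
tcp_rot: [-179.7, 0.3, -139.5]
wrist_force: [-0.5, 0.2, 6.3]
opening: 0.0281
grasp_force: 29.4
```

>>> {"api": "move_arm", "payload": {"jaw": [1, 1, 1, 1, 1, 1, 1, 1, 1, 1], "delta_pos": [[0, 0, 0.02], [0, 0, 0.035], [0, 0, 0.04], [0, 0, 0.025], [-0.002, 0.02, 0], [-0.002, 0.034, 0], [-0.0025, 0.035, 0], [-0.0025, 0.035, 0], [-0.0025, 0.035, 0], [-0.0025, 0.035, 0]], "yaw": [0, 0, 0, 0, -0.068, -0.068, -0.069, -0.069, -0.069, -0.069]}}

```text
time: 17.77
ee_pos: [0.5169, 0.086, 0.3273]
tcp_rot: [-179.8, 0.3, -163.4]
wrist_force: [1.2, 1.2, -0.3]
opening: 0.0289
grasp_force: 29.7
```

>>> {"api": "move_arm", "payload": {"jaw": [1, 1, 1, 1, 1, 1, 1], "delta_pos": [[-0.0025, 0.035, 0], [-0.0025, 0.035, 0], [-0.0025, 0.035, 0], [-0.002, 0.034, 0], [-0.002, 0.034, 0], [0, 0, 0], [0, 0, 0]], "yaw": [-0.069, -0.069, -0.069, -0.069, -0.069, 0, 0]}}

```text
time: 18.35
ee_pos: [0.5054, 0.2591, 0.3267]
tcp_rot: [-179.8, 0.2, 177.3]
wrist_force: [-0.9, -0.8, -0.5]
opening: 0.0285
grasp_force: 29.9
```

>>> {"api": "move_arm", "payload": {"jaw": [1, 1, 1, 1, 1, 1, 1, 1], "delta_pos": [[0.0015, 0, -0.02], [0, 0, -0.03], [0, 0, -0.03], [0, 0, -0.02], [0, 0, -0.012], [0, 0, -0.006], [0, 0, -0.004], [0, 0, 0]], "yaw": [0, 0, 0, 0, 0, 0, 0, 0]}}

```text
time: 19.02
ee_pos: [0.5078, 0.2572, 0.2061]
tcp_rot: [-179.8, 0.3, 177.1]
wrist_force: [-0.2, 0.1, 0.5]
opening: 0.0285
grasp_force: 30.1
```

>>> {"api": "move_arm", "payload": {"jaw": [0.5, 0.2, 0, 0, 0, 0, 0], "delta_pos": [[0, 0, 0], [0, 0, 0], [0, 0, 0], [0, 0, 0], [0, 0, 0], [0, 0, 0], [0, 0, 0]], "yaw": [0, 0, 0, 0, 0, 0, 0]}}

```text
time: 19.6
ee_pos: [0.5073, 0.2575, 0.2053]
tcp_rot: [-179.8, 0.3, 177.1]
wrist_force: [0.5, -0.1, -0.6]
opening: 0.0854
grasp_force: 0.0
```

>>> {"api": "move_arm", "payload": {"jaw": [0, 0, 0, 0], "delta_pos": [[0, 0, 0.02], [0, 0, 0.04], [0, 0, 0.04], [0, 0, 0.025]], "yaw": [0, 0, 0, 0]}}

```text
time: 19.93
ee_pos: [0.5073, 0.2575, 0.3342]
tcp_rot: [-179.9, 0.4, 177.1]
wrist_force: [0.4, -0.4, 0.7]
opening: 0.0857
grasp_force: 0.0
```

```bash
python3 - <<'E'
from h import *
im=camera("wrist"); im2=camera("scene"); v=np.hstack([im[:, 0:512],im2[120:320,60:316].repeat(2,0).repeat(2,1)[:384]])
v=cv2.resize(v,(800,300)); cv2.imwrite("pics/w4.png",v[:,:,::-1]); o=bot.get_obs(); print(o["ee_pos"],o["tcp_rot"],o["q"])
E
```

```text
[0.50791637 0.25780719 0.33570035] [179.96921822   0.65061422 177.09573622] [26.96961073  6.44401944  4.02161435 86.99809408 -0.29736871 29.8721959 ]
```

View pics/w4.png

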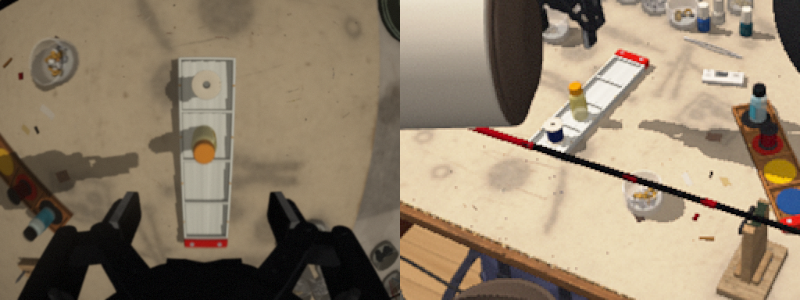

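Blue stands at about (207,85) and yellow at (204,145) in their compartments, both upright. Next is the red spool.

>>> {"api": "move_arm", "payload": {"jaw": [0, 0, 0, 0, 0, 0, 0, 0, 0, 0], "delta_pos": [[0.0075, -0.0328, 0], [0.0075, -0.0328, 0], [0.0075, -0.0328, 0], [0.0075, -0.0328, 0], [0.0075, -0.0328, 0], [0.0075, -0.0328, 0], [0.0075, -0.0328, 0], [0.0075, -0.0328, 0], [0.0075, -0.0328, 0], [0.0075, -0.0328, 0]], "yaw": [0.075, 0.075, 0.075, 0.075, 0.075, 0.075, 0.075, 0.075, 0.075, 0.075]}}

```text
time: 20.87
ee_pos: [0.5823, -0.0722, 0.3295]
tcp_rot: [-179.8, 0.2, -139.7]
wrist_force: [0.6, 0.6, 0.2]
opening: 0.0857
grasp_force: 0.0
```

>>> {"api": "move_arm", "payload": {"jaw": [0, 0], "delta_pos": [[0, 0, 0], [0, 0, 0]], "yaw": [0, 0]}}

```text
time: 21.03
ee_pos: [0.5824, -0.0721, 0.3291]
tcp_rot: [-179.9, 0.2, -140.1]
wrist_force: [0.2, 0.2, -0.5]
opening: 0.0855
grasp_force: 0.0
```

>>> {"api": "move_arm", "payload": {"jaw": [0, 0, 0, 0, 0, 0, 0], "delta_pos": [[0, 0.001, -0.03], [0, 0, -0.035], [0, 0, -0.035], [0, 0, -0.02], [0, 0, -0.012], [0, 0, -0.007], [0, 0, 0]], "yaw": [0, 0, 0, 0, 0, 0, 0]}}

```text
time: 21.62
ee_pos: [0.5821, -0.0688, 0.1904]
tcp_rot: [-179.9, 0.2, -139.9]
wrist_force: [0.9, 0.5, 0.3]
opening: 0.0858
grasp_force: 0.0
```

>>> {"api": "move_arm", "payload": {"jaw": [1, 1, 1, 1, 1, 1, 1, 1], "delta_pos": [[0, 0, 0], [0, 0, 0], [0, 0, 0], [0, 0, 0], [0, 0, 0], [0, 0, 0], [0, 0, 0], [0, 0, 0]], "yaw": [0, 0, 0, 0, 0, 0, 0, 0], "force": 30}}

```text
time: 22.28
ee_pos: [0.5826, -0.0695, 0.1923]
tcp_rot: [-179.7, 0.3, -139.9]
wrist_force: [-1.3, 0.4, 6.3]
opening: 0.0318
grasp_force: 29.8
```

>>> {"api": "move_arm", "payload": {"jaw": [1, 1, 1, 1, 1, 1, 1, 1, 1, 1], "delta_pos": [[0, 0, 0.02], [0, 0, 0.035], [0, 0, 0.04], [0, 0, 0.025], [-0.001, 0.02, 0], [-0.001, 0.034, 0], [-0.001, 0.034, 0], [-0.001, 0.034, 0], [-0.001, 0.034, 0], [-0.001, 0.034, 0]], "yaw": [0, 0, 0, 0, -0.075, -0.075, -0.075, -0.075, -0.075, -0.075]}}

```text
time: 23.12
ee_pos: [0.576, 0.122, 0.3114]
tcp_rot: [-179.8, 0.3, -166.0]
wrist_force: [0.7, -0.4, 0.4]
opening: 0.0321
grasp_force: 29.9
```

>>> {"api": "move_arm", "payload": {"jaw": [1, 1, 1, 1, 1, 1], "delta_pos": [[-0.001, 0.034, 0], [-0.001, 0.034, 0], [-0.001, 0.034, 0], [0, 0.034, 0], [0, 0, 0], [0, 0, 0]], "yaw": [-0.075, -0.075, -0.075, -0.075, 0, 0]}}

```text
time: 23.62
ee_pos: [0.573, 0.2582, 0.3108]
tcp_rot: [-179.8, 0.2, 177.3]
wrist_force: [-0.9, -0.2, -1.0]
opening: 0.0318
grasp_force: 30.0
```

>>> {"api": "move_arm", "payload": {"jaw": [1, 1, 1, 1, 1, 1, 1, 1], "delta_pos": [[0.001, -0.002, -0.02], [0, 0, -0.03], [0, 0, -0.03], [0, 0, -0.02], [0, 0, -0.012], [0, 0, -0.006], [0, 0, -0.004], [0, 0, 0]], "yaw": [0, 0, 0, 0, 0, 0, 0, 0]}}

```text
time: 24.28
ee_pos: [0.5748, 0.2541, 0.1903]
tcp_rot: [-179.8, 0.3, 177.1]
wrist_force: [0.7, 0.2, 0.8]
opening: 0.0319
grasp_force: 30.0
```

>>> {"api": "move_arm", "payload": {"jaw": [0.5, 0.2, 0, 0, 0, 0, 0], "delta_pos": [[0, 0, 0], [0, 0, 0], [0, 0, 0], [0, 0, 0], [0, 0, 0], [0, 0, 0], [0, 0, 0]], "yaw": [0, 0, 0, 0, 0, 0, 0]}}

```text
time: 24.87
ee_pos: [0.5743, 0.2545, 0.1892]
tcp_rot: [-179.8, 0.3, 177.1]
wrist_force: [-0.1, -0.4, -0.0]
opening: 0.0854
grasp_force: 0.0
```

>>> {"api": "move_arm", "payload": {"jaw": [0, 0, 0, 0, 0], "delta_pos": [[0, 0, 0.02], [0, 0, 0.04], [0, 0, 0.04], [0, 0, 0.04], [0, 0, 0]], "yaw": [0, 0, 0, 0, 0]}}

```text
time: 25.28
ee_pos: [0.5749, 0.2548, 0.3385]
tcp_rot: [179.9, 0.9, 177.1]
wrist_force: [1.2, 0.5, 0.7]
opening: 0.0853
grasp_force: 0.0
```

>>> {"api": "move_arm", "payload": {"jaw": [0, 0, 0, 0, 0, 0, 0, 0, 0, 0], "delta_pos": [[0.0058, -0.0283, 0], [0.0058, -0.0283, 0], [0.0058, -0.0283, 0], [0.0058, -0.0283, 0], [0.0058, -0.0283, 0], [0.0058, -0.0283, 0], [0.0058, -0.0283, 0], [0.0058, -0.0283, 0], [0.0058, -0.0283, 0], [0.0058, -0.0283, 0]], "yaw": [0.075, 0.075, 0.075, 0.075, 0.075, 0.075, 0.075, 0.075, 0.075, 0.075]}}

```text
time: 26.12
ee_pos: [0.6324, -0.0299, 0.3292]
tcp_rot: [-179.8, 0.3, -139.7]
wrist_force: [0.5, 0.3, -0.3]
opening: 0.0852
grasp_force: 0.0
```

>>> {"api": "move_arm", "payload": {"jaw": [0, 0, 0], "delta_pos": [[0, 0, 0], [0, 0, 0], [0, 0, 0]], "yaw": [0, 0, 0]}}

```text
time: 26.37
ee_pos: [0.6323, -0.0282, 0.3291]
tcp_rot: [-179.8, 0.3, -140.0]
wrist_force: [0.4, -0.6, -0.1]
opening: 0.0853
grasp_force: 0.0
```

```bash
python3 - <<'E'
from h import *
camera("top")
for c,f in (("top",back),):
  for k,z in {'red_spool':.006,'blue_spool':.006,'yellow_bottle':.006,'cyan_bottle':.009,'black_pad':.006}.items():
    for r in pinpoint(c,k)[:2]: print(k,np.round(r["xy"]),round(r["confidence"],2),np.round(back(c,r["xy"],z),3))
E
```

```text
red_spool [183. 191.] 0.57 [0.569 0.257 0.006]
blue_spool [182. 236.] 0.58 [0.439 0.255 0.006]
yellow_bottle [362. 207.] 0.67 [ 0.528 -0.263  0.006]
yellow_bottle [366. 229.] 0.64 [ 0.464 -0.272  0.006]
```

>>> {"api": "move_arm", "payload": {"jaw": [0, 0, 0, 0, 0, 0], "delta_pos": [[0, 0, -0.03], [0, 0, -0.035], [0, 0, -0.03], [0, 0, -0.018], [0, 0, -0.009], [0, 0, 0]], "yaw": [0, 0, 0, 0, 0, 0]}}

```text
time: 27.17
ee_pos: [0.6317, -0.0281, 0.2051]
tcp_rot: [-179.9, 0.1, -139.9]
wrist_force: [-0.7, -0.2, 0.3]
opening: 0.0857
grasp_force: 0.0
```

>>> {"api": "move_arm", "payload": {"jaw": [1, 1, 1, 1, 1, 1, 1, 1], "delta_pos": [[0, 0, 0], [0, 0, 0], [0, 0, 0], [0, 0, 0], [0, 0, 0], [0, 0, 0], [0, 0, 0], [0, 0, 0]], "yaw": [0, 0, 0, 0, 0, 0, 0, 0], "force": 30}}

```text
time: 27.83
ee_pos: [0.6326, -0.0285, 0.2084]
tcp_rot: [-179.7, 0.3, -139.9]
wrist_force: [0.1, -0.1, 5.4]
opening: 0.0284
grasp_force: 29.3
```

>>> {"api": "move_arm", "payload": {"jaw": [1, 1, 1, 1, 1, 1, 1, 1, 1, 1], "delta_pos": [[0, 0, 0.02], [0, 0, 0.035], [0, 0, 0.04], [0, 0, 0.025], [0.0005, 0.02, 0], [0.0005, 0.029, 0], [0.0005, 0.029, 0], [0.0005, 0.029, 0], [0.0005, 0.029, 0], [0.001, 0.029, 0]], "yaw": [0, 0, 0, 0, -0.075, -0.075, -0.075, -0.075, -0.075, -0.075]}}

```text
time: 28.67
ee_pos: [0.6356, 0.1378, 0.3273]
tcp_rot: [-179.8, 0.3, -165.9]
wrist_force: [0.5, -0.4, -1.1]
opening: 0.0285
grasp_force: 29.7
```

>>> {"api": "move_arm", "payload": {"jaw": [1, 1, 1, 1, 1, 1], "delta_pos": [[0.001, 0.029, 0], [0.001, 0.029, 0], [0.001, 0.029, 0], [0, 0.028, 0], [0, 0, 0], [0, 0, 0]], "yaw": [-0.075, -0.075, -0.075, -0.075, 0, 0]}}

```text
time: 29.17
ee_pos: [0.6386, 0.253, 0.3266]
tcp_rot: [-179.8, 0.2, 177.3]
wrist_force: [0.0, -0.0, -1.8]
opening: 0.0287
grasp_force: 29.8
```

>>> {"api": "move_arm", "payload": {"jaw": [1, 1, 1, 1, 1, 1, 1, 1], "delta_pos": [[0, -0.001, -0.02], [0, 0, -0.03], [0, 0, -0.03], [0, 0, -0.02], [0, 0, -0.012], [0, 0, -0.006], [0, 0, -0.004], [0, 0, 0]], "yaw": [0, 0, 0, 0, 0, 0, 0, 0]}}

```text
time: 29.83
ee_pos: [0.6392, 0.2501, 0.2064]
tcp_rot: [-179.8, 0.3, 177.1]
wrist_force: [0.0, -0.1, -0.2]
opening: 0.0284
grasp_force: 30.0
```

>>> {"api": "move_arm", "payload": {"jaw": [0.5, 0.2, 0, 0, 0, 0, 0], "delta_pos": [[0, 0, 0], [0, 0, 0], [0, 0, 0], [0, 0, 0], [0, 0, 0], [0, 0, 0], [0, 0, 0]], "yaw": [0, 0, 0, 0, 0, 0, 0]}}

```text
time: 30.42
ee_pos: [0.6388, 0.2505, 0.2052]
tcp_rot: [-179.8, 0.3, 177.1]
wrist_force: [0.0, 0.9, -0.1]
opening: 0.0852
grasp_force: 0.0
```

>>> {"api": "move_arm", "payload": {"jaw": [0, 0, 0, 0, 0, 0, 0, 0], "delta_pos": [[0, 0, 0.02], [0, 0, 0.04], [0, 0, 0.04], [0, 0, 0.04], [-0.005, -0.03, 0], [-0.005, -0.03, 0], [-0.005, -0.03, 0], [0, 0, 0]], "yaw": [0, 0, 0, 0, 0, 0, 0, 0]}}

```text
time: 31.08
ee_pos: [0.6233, 0.1565, 0.3461]
tcp_rot: [-179.7, 0.3, 176.9]
wrist_force: [-1.2, -0.2, -0.4]
opening: 0.0854
grasp_force: 0.0
```

```bash
python3 - <<'E'
from h import *
im=camera("wrist"); im2=camera("scene"); im3=camera("top")[135:260,140:240]
v=np.hstack([im,cv2.resize(im2[120:312,90:346],(512,384)),cv2.resize(im3,(307,384))])
v=cv2.resize(v,(800,231)); cv2.imwrite("pics/w5.png",v[:,:,::-1])
for c in ("top",):
  for k in ('red_spool','blue_spool','yellow_bottle','cyan_bottle'):
    for r in outline_of(c,k)[:3]:
      print(k,np.round(r["xy"]),round(r["confidence"],2),np.round(back(c,r["xy"],.025 if 'spool' in k else .05),3))
print(bot.get_obs()["ee_pos"],bot.get_obs()["wrist_force"])
E
```

```text
yellow_bottle [362. 206.] 0.62 [ 0.526 -0.252  0.05 ]
[0.62391653 0.16139832 0.34492416] [-0.48727093  0.3226633  -0.34711014]
```

View pics/w5.png

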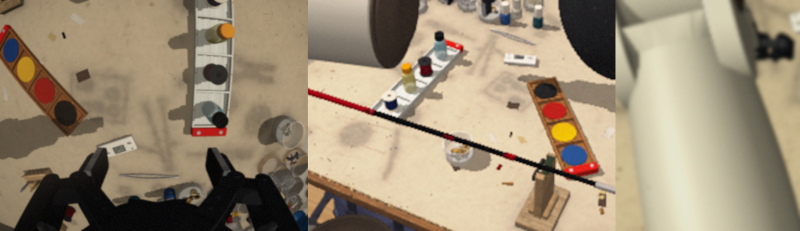

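All four stand upright in the metal tray: cyan at the red end, then red, yellow and blue. The four pads in the wooden tray are bare. I'll do a quick numeric check before handing in.

```bash
python3 - <<'E'
from h import *
camera("scene"); u=np.array([.9984,-.0558]); n=np.array([.0558,.9984]); o=np.array([.540,.257])
for k in ('red_spool','blue_spool','yellow_bottle','cyan_bottle'):
    for r in pinpoint("scene",k)[:3]:
      p=back("scene",r["xy"],.006)[:2]-o; print(k,round(r["confidence"],2),"along",round(p@u,3),"across",round(p@n,3))
E
```

```text
red_spool 0.5 along 0.028 across 0.003
red_spool 0.45 along 0.096 across -0.004
blue_spool 0.72 along -0.102 across 0.002
yellow_bottle 0.66 along -0.053 across -0.535
yellow_bottle 0.63 along 0.011 across -0.529
yellow_bottle 0.54 along -0.033 across -0.007
cyan_bottle 0.5 along 0.093 across -0.005
```

```bash
python3 -c "
from workcell import bot
print(bot.job_done())"
```

```text
the job is handed in; nothing more can be done
None
```

I moved all four into the metal tray and handed the job in (no verdict came back): from the red end they stand cyan bottle, red spool, yellow bottle, blue spool, all upright, released and within about 7 mm of their compartment centres by camera, at about 31 s of the 93 s allowed.

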